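# Put the dry sample cups away in the stacking dock

## Robot

A 6-joint arm with a two-finger parallel gripper is mounted at the origin on the work surface. World frame = base frame: x ahead of the robot, y to its left, z up, the work surface at z = 0. Lengths are in m, angles in rad, forces in N, time in s.
With the tool pointing down it reaches from about 0.375 to 0.9 m from the base axis. Payload 3.1 kg.
Tool frame: the origin (TCP) lies midway between the tips of the shut fingers; the grasp point (between the pads) lies 19 mm behind it; z points along the fingers, y is the line along which they close (so a half turn about z gives the same grasp; the last joint's range is limited). The gripper opens to 87 mm and grips with 3 to 60 N. Pads are 19 mm wide; open, the fingers measure 117 mm over their backs; the gripper's body (75 mm by 190 mm) begins 51 mm behind the grasp point.
Start: joints at [-1.381, 0.527, 1.433, -0, 1.181, -0.178], TCP at [0.225, -0.583, 0.202] pointing down, gripper open.
Joint ranges: [-3.08, 3.08], [-0.75, 2.2], [0.22, 2.44], [-1.43, 4.57], [0, 2.65], [-2.85, 2.85]. Speed limits (rad/s): [2.79, 2.79, 3.14, 3.14, 3.14, 3.14].

## Interface

Orientations are given as a unit quaternion [x, y, z, w].
In Python, from rig import robot gives the robot as it stands. The module is installed in compiled form; this text tells all that it offers.
- The arm moves only by the tool play_rows, never from a script. Its arguments are lists of equal length, an entry for each row: "gripper": the closure, from -1 (fully open) to 1 (shut); "delta_pos": the shift along the tool's x, y, z in cm, a list of three; "turn": the turn, a rotation vector about the tool's x, y, z in rad, a list of three. A call has 1 to 12 rows; each row is the pose to reach, as a shift and turn from the pose commanded when the call began, along the tool's axes at that moment; what a row does not reach only later rows make up. A row lasts 1/8 s, in which the tool goes at most 62.5 mm and 10.7 degrees, less where a joint would pass 70% of its speed; a pose out of reach is approached as far as the arm can. A call with a gripper value outside its range is refused whole. The fingers move at their own pace and stop on an object; "squeeze" is the grip in N (left out, the last holds). Time passes only in rows, so rows that repeat a pose let the fingers close. It gives the time, the measured TCP pose, the force, the opening and the grip force at its end, in the units of the state.
- robot.get_obs(): the state, without advancing time (a new reading comes with each control period).
- robot.camera(name): name is "scene" or "top"; returns a dict with "color" (384x512x3 uint8, red, green, blue), "vfov" (degrees; the focal length in pixels is half the picture's height over the tangent of half this angle, whatever the lens; pixels are square), "cx", "cy" (the principal point, pixels), "R" (3x3) and "t" (3): a world point X has camera coordinates R X + t. Camera axes: x right, y down, z forward; pixel columns grow to the right and rows downward; lengths in m; the calibration is good to about 2 mm. A picture is of the moment at which its call begins. There is no depth.
- robot.hand_in(): hands the job in; it is judged then, once.
The state is a dict: "time": time; "q": joint angles; "joint_velocities": joint speeds; "joint_torque": joint torques, N m; "position": TCP position; "tool_rot": TCP orientation; "ft_force": force on the tool from outside, world axes, zero at the start; "moment": the same for the moment, N m; "grip_width": finger opening in m; "grip_force": force on a finger pad.
Only numpy, scipy, OpenCV 4.12 (cv2) and the standard library are available. Lean on these libraries where they do the work, as an engineer would, in place of code of your own. Each camera call takes 0.05 s, during which the arm holds its last target. There are 200 camera calls.

## Task

Put the dry sample cups away: nest the cup hanging in the sloped drying rack and the matching cup standing on the bench, in either order, into the cup already in the stacking dock, so that the three make one upright, fully seated stack; lower each cup in, do not let it drop. Then, with the stack complete, slide the dock's keeper fork fully home to its stop around the stack. Leave the other things on the bench where they are.

Things in the scene. Friction and masses are not known exactly. Their poses are not given: they have to be found in the camera images.
- cup_rack: white plastic sample cup, one of three alike (sizes under cup_dock, nesting under cup_dock_rim). Origin at the centre of the foot's underside, z along its axis to the mouth. Hangs by its shoulder in the drying rack's hole, leaning 35 degrees, mouth up and to the rack's local -x (about the robot's right, world -y); comes out along its axis, clear after 62 mm. Collar free above the plate.
- cup_bench: white plastic sample cup, one of three alike (sizes under cup_dock, nesting under cup_dock_rim). Origin at the centre of the foot's underside, z along its axis to the mouth. Stands upright on the bench, nearer to or farther from the robot than a straight-sided white beaker.
- cup_dock: bottom cup, upright in the dock. Round, 92 mm tall, 90 g (others 60 to 130 g). Lower 62 mm a cone, 34 mm outside at the foot to 54 mm; above, a straight collar 30 mm tall, 64 mm outside (66 over its facets), 59 mm inside, with a flat 5 mm shoulder under it. Wall 2 to 2.5 mm, floor 4 mm thick. Origin: centre of the foot's underside; z: axis to the mouth.
- cup_dock_rim (a point): centre of the dock cup's mouth, 92 mm from its foot. A cup fully nested in another rests with its shoulder on the other's rim, its foot 30 mm above the other's foot; its whole collar stays free for gripping. Nested fit is loose (about 2 mm each way).
- rack: fixed steel drying rack: a plate 120 x 170 x 8 mm, 35 degrees from level, with one hole 57 mm across, high edge at local +x (120 mm high), low edge at local -x (50 mm), on four legs over a black drip tray 140 x 180 mm. Origin on the bench under the hole's centre; its front, local -x, looks to the robot's right.
- rack_hole (a point): centre of the rack's hole in the plate's upper surface, 85 mm above the bench
- dock: fixed aluminium stacking dock: slab 110 (x) x 270 (y) x 12 mm, a track along its y. At local y = -90 mm is the seat, a black ring 50 mm across and 8 mm high with 42 mm inside, open to the slab. Origin at the centre of the underside.
- dock_seat (a point): centre of the dock's seat, on the slab's top 12 mm above the bench, where the bottom cup's foot stands (up to 4 mm play)
- keeper (a joint): position of the sliding keeper in m: 0 fully open, 0.08 fully home at its stop; grows towards the dock's local -y, to the seat. Stays where left; friction about 1.5 N. A low grey U-shaped fork (top 50 mm above the bench, 84 mm wide) that at home surrounds the bottom cup without touching it, joined by a bar to a black upright fin, its grip.
- keeper_grip (a point): grip point in the keeper's black fin, 65 mm above the bench: fin 18 mm thick along the dock's x, 34 mm long along its y, its top 20 mm above this point. From the seat's centre it stands 190 mm off (open) or 110 mm (home), along the dock's +y.
- beaker: bystander: straight-sided white beaker without a collar, 74 mm across, 70 mm tall, origin under its centre
- jar: bystander: small amber jar 40 mm across, 50 mm tall
- vial_tray: bystander: black vial tray 100 x 150 mm, 57 mm tall with its capped vials
- solvent: bystander: amber bottle 70 mm across, 165 mm tall
- solvent2: bystander: clear bottle 60 mm across, 130 mm tall
- tip_box: bystander: grey box 60 x 100 x 55 mm
- spatula: bystander: spatula 170 mm long lying on the bench
Things that resemble listed ones, but are neither listed nor needed, are in the scene too. What is shaped like the cup_bench but black or purple is not meant.

How it is judged:
By the outcome, as a careful person would: the job done as asked, in the order asked, and still so for the second after the job is handed in, with the robot touching nothing.
It also fails if it takes over 72 s, if anything falls off the work surface, if the arm or the gripper's body presses on something with over 40 N, if the wrist force passes 120 N, or if a joint passes its speed limit or range.

## Working session

There is one attempt and no reset: what is moved stays moved. The work goes in short steps, Python scripts to look and compute and a tool call to move; the robot and the scene stay as the last step left them, time stands still between calls to the robot, and variables do not carry over. Pictures are saved under pics/ and viewed, at most 10 in all, crops included, and the job is handed in when it is done.

Besides the shell and the picture viewer there is one more tool, called after ">>>" by a JSON object that holds its "api" and its "payload", one argument or row to a line. play_rows: Moves the arm, as the interface text tells. Its arguments: {"type":"object","properties":{"gripper":{"type":"array","items":{"type":"number"}},"delta_pos":{"type":"array","items":{"type":"array","items":{"type":"number"}}},"turn":{"type":"array","items":{"type":"array","items":{"type":"number"}}},"squeeze":{"type":"number"}},"required":["gripper","delta_pos","turn"]}

```bash
mkdir -p pics
cat > h.py <<'E'
import numpy as np, cv2, json
from rig import robot
from scipy.spatial.transform import Rotation as Ro
def cam(n):
    c=robot.camera(n); c['f']=c['color'].shape[0]/2/np.tan(np.radians(c['vfov'])/2); return c
def proj(c,X):
    p=c['R']@np.asarray(X,float)+np.asarray(c['t']); return np.array([c['cx']+c['f']*p[0]/p[2],c['cy']+c['f']*p[1]/p[2]])
def back(c,u,v,z):
    R=np.asarray(c['R']); C=-R.T@np.asarray(c['t']); d=R.T@np.array([(u-c['cx'])/c['f'],(v-c['cy'])/c['f'],1])
    return C+d*(z-C[2])/d[2]
def save(c,fn,s=1.5): cv2.imwrite('pics/'+fn,cv2.resize(c['color'][:,:,::-1],None,fx=s,fy=s,interpolation=cv2.INTER_CUBIC))
E
python3 - <<'E'
from h import *
for n in ['scene','top']:
    c=cam(n); save(c,n+'0.png'); print(n,c['f'],c['cx'],c['cy'],-np.array(c['R']).T@c['t'],np.array(c['R']).round(3).tolist())
print(robot.get_obs())
E
```

```text
scene 374.0909762666875 255.87366487226788 189.04330839864375 [0.92230402 0.34497992 0.89306664] [[-0.645, 0.764, -0.006], [0.64, 0.536, -0.551], [-0.417, -0.359, -0.835]]
top 478.0068322224867 258.83051071750526 189.53541826849235 [0.43520612 0.00392312 1.22065586] [[0.006, -1.0, -0.003], [-0.998, -0.005, -0.066], [0.066, 0.003, -0.998]]
{'time': 0.1, 'q': array([-1.38146314e+00,  5.28392222e-01,  1.43374986e+00, -4.46582299e-05,
        1.18139963e+00, -1.78467137e-01]), 'joint_velocities': array([ 0.00173948, -0.0025405 , -0.00229551, -0.00100875, -0.00022337,
        0.00044975]), 'joint_torque': array([-1.99332094e-04, -4.40983200e+01, -1.77151269e+01,  6.34630350e-02,
        5.33628871e-02, -4.56896942e-05]), 'position': array([ 0.22462949, -0.58249982,  0.20106557]), 'tool_rot': array([ 9.83135947e-01,  1.82873618e-01, -2.59435618e-05, -9.74403347e-04]), 'ft_force': array([-0.37492299, -0.45445023,  0.49097379]), 'moment': array([ 0.04591869, -0.00439416, -0.00426211]), 'grip_force': 0.0, 'grip_width': 0.08677500940884487}
```

View pics/scene0.png

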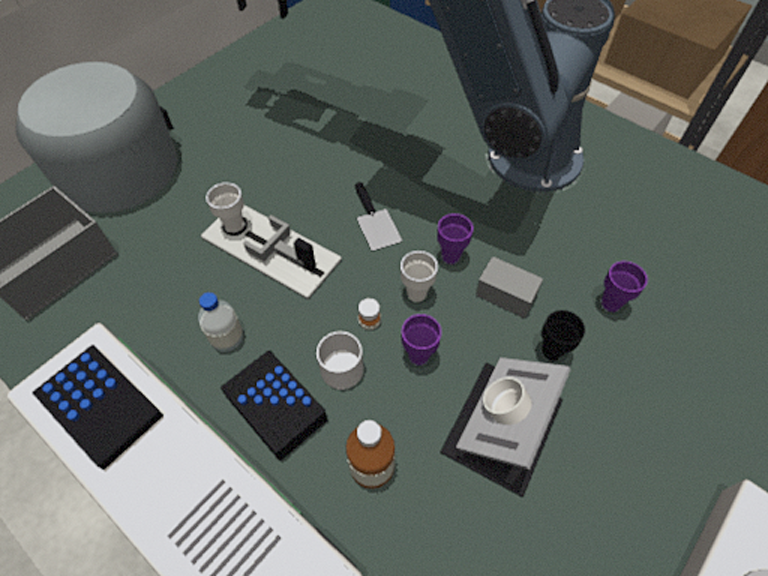

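View pics/top0.png

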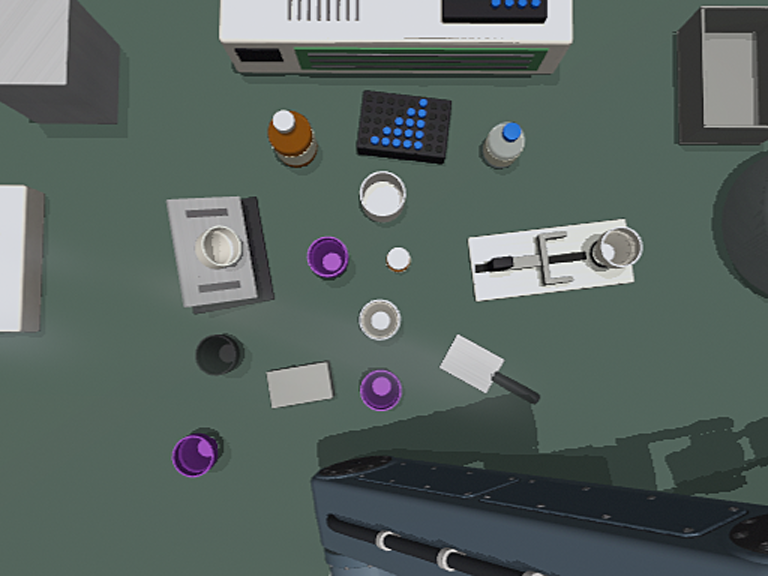

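The scene view shows the white bench cup at (419,275), the dock cup at (226,205) and the rack cup at (506,400). The top view shows them at (380,320), (620,248) and (220,247), with the keeper fin at (497,264). Next I fit poses from the corners and rims.

```bash
cat > fit.py <<'E'
from h import *
from scipy.optimize import least_squares
cs={n:cam(n) for n in ['scene','top']}
def Rz(a): return Ro.from_euler('z',a).as_matrix()
def fit(obs,p0):   # obs: (cam,u,v,local)
    f=lambda p: np.concatenate([proj(cs[n],Rz(p[2])@np.array(l)+[p[0],p[1],0])-np.array([u,v])/1.5 for n,u,v,l in obs])
    r=least_squares(f,p0,loss='soft_l1'); return r.x,r.fun.reshape(-1,2).round(1).tolist()
a,b=.055,.135
dock,e=fit([('top',468,239,(a,b,.012)),('top',625,219,(a,-b,.012)),('top',634,282,(-a,-b,.012)),('top',475,300,(-a,b,.012)),
 ('scene',203,236,(a,-b,.012)),('scene',340,259,(-a,b,.012)),('scene',307,294,(a,b,.012))],[.45,-.33,0]) if 0 else (None,None)
dock,e=fit([('top',468,239,(a,b,.012)),('top',625,219,(a,-b,.012)),('top',634,282,(-a,-b,.012)),('top',475,300,(-a,b,.012)),
 ('scene',203,236,(a,-b,.012)),('scene',340,259,(-a,b,.012)),('scene',307,294,(a,b,.012))],[.5,-.33,0]); print('dock',dock,e)
s,c=np.sin(np.radians(35)),np.cos(np.radians(35))
def pl(x,y,z=0): return (x*c-z*s, y, .085+x*s+z*c)
P=[(x,y) for x in(.06,-.06) for y in(.085,-.085)]
# yaw ~ +90deg: local x -> world y ; local y -> world -x
rack,e=fit([('top',167,200,pl(.06,-.085)),('top',240,196,pl(-.06,-.085)),('top',257,303,pl(-.06,.085)),('top',183,307,pl(.06,.085)),
 ('scene',570,363,pl(.06,.085)),('scene',500,357,pl(-.06,.085)),('scene',530,467,pl(.06,-.085)),('scene',459,452,pl(-.06,-.085))],[.5,.27,1.6]); print('rack',rack,e)
bench,e=fit([('top',380,320,(0,0,.092)),('scene',420,268,(0,0,.092)),('scene',417,298,(0,0,.0))],[.4,0,0]); print('bench',bench,e)
dc,e=fit([('top',621,247,(0,0,.104)),('scene',224,196,(0,0,.104))],[.5,-.4,0]); print('dockcup',dc,e)
fin,e=fit([('top',492,264,(0,0,.085)),('scene',304,250,(0,0,.085))],[.5,-.2,0]); print('fin',fin,e)
W=lambda p,l:Rz(p[2])@np.array(l)+[p[0],p[1],0]
print('seat',W(dock,(0,-.09,.012)),'grip open',W(dock,(0,.1,.065)))
np.savez('fit.npz',dock=dock,rack=rack,bench=bench,dc=dc)
th=np.linspace(0,2*np.pi,40)
def circ(r,z,o=(0,0)): return [(o[0]+r*np.cos(t),o[1]+r*np.sin(t),z) for t in th]
def draw(img,cm,S,pts,col): cv2.polylines(img,[np.int32([proj(cm,q)*S*8 for q in pts])],True,col,1,cv2.LINE_AA,3)
S=4; rows=[]
for n,crops in [('top',[(305,140),(100,125),(200,170)]),('scene',[(130,120),(270,220),(230,150)])]:
    cm=cs[n]; im=cv2.resize(cm['color'][:,:,::-1],None,fx=S,fy=S,interpolation=cv2.INTER_CUBIC)
    draw(im,cm,S,[W(dock,(x,y,.012)) for x,y in((a,b),(a,-b),(-a,-b),(-a,b))],(0,0,255))
    draw(im,cm,S,[W(rack,pl(x,y)) for x,y in((.06,.085),(.06,-.085),(-.06,-.085),(-.06,.085))],(0,0,255))
    for z,r in((.03,.032),(0,.032)): draw(im,cm,S,[W(rack,pl(r*np.cos(t),r*np.sin(t),z)) for t in th],(0,0,255))
    for z0,o in((0,bench),(.012,dc)):
        for z,r in((0,.017),(.062,.032),(.092,.032)): draw(im,cm,S,[W((o[0],o[1],0),q) for q in circ(r,z+z0)],(255,0,0))
    draw(im,cm,S,[W(dock,(x,.1+y,.085)) for x,y in((.009,.017),(.009,-.017),(-.009,-.017),(-.009,.017))],(0,255,0))
    rows.append(np.hstack([cv2.resize(im[v*S:v*S+75*S,u*S:u*S+66*S] if 0 else im[v*S:v*S+120*S,(u)*S:(u+130)*S][:300*2,:],(266,246)) for u,v in crops]))
cv2.imwrite('pics/ov1.png',np.vstack(rows))
E
python3 fit.py
```

```text
dock [ 0.55755465 -0.26586441  0.12309356] [[-0.6, -1.3], [-0.1, -0.3], [-0.0, 0.5], [0.1, 1.0], [-2.4, -1.0], [0.8, -1.8], [-0.2, 1.7]]
rack [0.56232337 0.2896889  1.77207549] [[-1.2, 0.5], [-2.1, 0.5], [-0.9, -3.5], [1.0, 0.7], [-0.6, 1.7], [0.3, 0.3], [-0.7, -0.5], [-0.9, -3.1]]
bench [0.4551209 0.0251993 0.       ] [[-2.0, -0.9], [-0.4, -0.8], [0.1, -2.0]]
dockcup [ 0.56911497 -0.35511052  0.        ] [[-0.4, -0.1], [-0.3, -0.6]]
fin [ 0.54931133 -0.15753968  0.        ] [[0.3, -2.6], [2.0, -0.9]]
seat [ 0.56860512 -0.35518343  0.012     ] grip open [ 0.54527636 -0.16662106  0.065     ]
```

View pics/ov1.png

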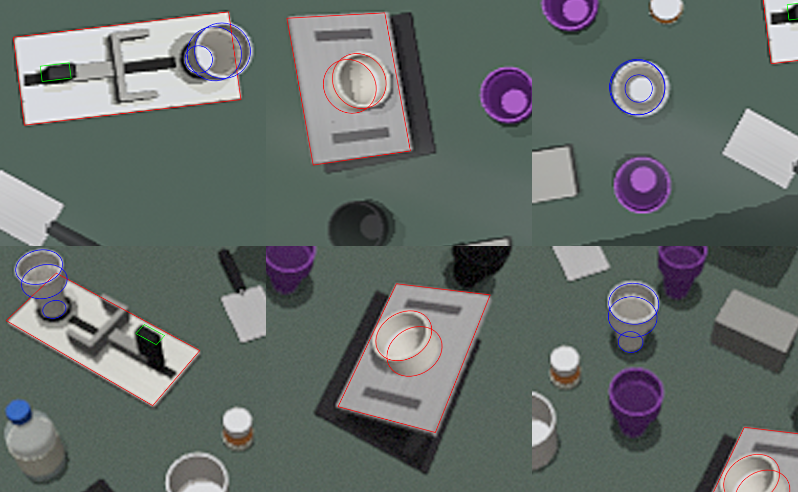

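The overlays agree with the dock slab, rack plate and cups to a few mm. I'll refine the cup positions by silhouette and locate the tall bystanders.

```bash
cat > sil.py <<'E'
from h import *
from scipy.optimize import minimize
S=4
def cupmask(cm,foot,ax,tilt=True):
    ax=np.array(ax)/np.linalg.norm(ax); e1=np.cross(ax,[.3,1,.2]); e1/=np.linalg.norm(e1); e2=np.cross(ax,e1)
    m=np.zeros((384*S,512*S),np.uint8); th=np.linspace(0,2*np.pi,60)
    for ra,za,rb,zb in ((.017,0,.027,.062),(.0325,.062,.0325,.092)):
        P=[proj(cm,np.array(foot)+z*ax+r*(np.cos(t)*e1+np.sin(t)*e2)) for r,z in((ra,za),(rb,zb)) for t in th]
        h=cv2.convexHull(np.float32(P)*S+S/2-.5); cv2.fillConvexPoly(m,np.int32(h*8),1,cv2.LINE_8,3)
    return m
def seg(cm,foot,rad=.075,zc=.05,thr=(18,90)):
    hsv=cv2.cvtColor(cm['color'],cv2.COLOR_RGB2HSV); a=cm['color'].astype(int)
    m=((a.max(2)-a.min(2)<thr[0])&(a.max(2)>thr[1])).astype(np.uint8)
    c=proj(cm,np.array(foot)+[0,0,zc]); n,l,st,ce=cv2.connectedComponentsWithStats(m)
    i=1+np.argmin([np.hypot(*(ce[k]-c))-st[k,4]*.02 for k in range(1,n)]); m=(l==i).astype(np.uint8)
    cn,_=cv2.findContours(m,cv2.RETR_EXTERNAL,cv2.CHAIN_APPROX_NONE); cv2.drawContours(m,cn,-1,1,-1)
    return cv2.resize(m,None,fx=S,fy=S,interpolation=cv2.INTER_NEAREST)
E
python3 - <<'E'
from sil import *
d=np.load('fit.npz'); b=d['bench']; cs=[cam('scene'),cam('top')]
ms=[seg(c,[b[0],b[1],0]) for c in cs]
f=lambda p:sum(1-(cupmask(c,[*p,0],[0,0,1])&m).sum()/(cupmask(c,[*p,0],[0,0,1])|m).sum() for c,m in zip(cs,ms))
for k in (slice(0,2),slice(0,1),slice(1,2)):
    C,M=cs[k],ms[k]
    f=lambda p:sum(1-(cupmask(c,[*p,0],[0,0,1])&m).sum()/(cupmask(c,[*p,0],[0,0,1])|m).sum() for c,m in zip(C,M))
    r=minimize(f,b[:2],method='Nelder-Mead',options=dict(initial_simplex=[b[:2],b[:2]+[.006,0],b[:2]+[0,.006]],xatol=2e-4)); print(r.x,r.fun)
t=cs[1]
for n,u,v,z in(('solvent',284,122,.165),('solvent2',512,131,.13),('beaker',383,195,.07),('purple1',327,257,.092),('purple2',381,388,.092),('black',218,354,.092)): print(n,back(t,u/1.5,v/1.5,z).round(3))
r=d['rack']; s,c=np.sin(np.radians(35)),np.cos(np.radians(35)); A=Ro.from_euler('z',r[2]).apply([-s,0,c]); H=np.array([r[0],r[1],.085])
print('axis',A,'foot',H-.062*A)
E
```

```text
[0.45140678 0.02190267] 1.9831430730388813
[0.83337523 0.26549952] 0.993766845314984
[0.41489223 0.03813503] 0.9870352431768616
solvent [0.747 0.165 0.165]
solvent2 [ 0.745 -0.182  0.13 ]
beaker [0.656 0.017 0.07 ]
purple1 [0.552 0.105 0.092]
purple2 [0.347 0.018 0.092]
black [0.398 0.274 0.092]
axis [ 0.11467102 -0.56199687  0.81915204] foot [0.55521377 0.32453271 0.03421257]
```

```bash
cat > p.py <<'E'
s=open('sil.py').read()
i=s.index("    c=proj(cm,np.array(foot)+[0,0,zc])"); j=s.index("    cn,_=")
s=s[:i]+"""    c=proj(cm,np.array(foot)+[0,0,zc]); yy,xx=np.mgrid[:384,:512]; m[np.hypot(xx-c[0],yy-c[1])>rad*cm['f']/(cm['R']@np.array(foot)+cm['t'])[2]]=0
    n,l,st,ce=cv2.connectedComponentsWithStats(m); m=(l==1+np.argmax(st[1:,4])).astype(np.uint8)
"""+s[j:]
open('sil.py','w').write(s)
E
python3 p.py
python3 - <<'E'
from sil import *
d=np.load('fit.npz'); b=d['bench']; cs=[cam('scene'),cam('top')]
ms=[seg(c,[b[0],b[1],0],.065) for c in cs]
for k in (slice(0,2),slice(0,1),slice(1,2)):
    C,M=cs[k],ms[k]
    f=lambda p:sum(1-(cupmask(c,[*p,0],[0,0,1])&m).sum()/(cupmask(c,[*p,0],[0,0,1])|m).sum() for c,m in zip(C,M))
    r=minimize(f,b[:2],method='Nelder-Mead',options=dict(initial_simplex=[b[:2],b[:2]+[.006,0],b[:2]+[0,.006]],xatol=2e-4)); print(r.x,r.fun)
E
```

```text
[0.45186302 0.02068611] 1.0752661471842853
[0.44907623 0.01817131] 0.5241905642923219
[0.4314582  0.02823364] 0.5459791511541325
```

Run:
```python
from sil import *
for n,z in(('top',.092),('scene',.05)):
    c=cam(n)
    u,v=proj(c,[.452,.022,z]).astype(int); print(n,u,v)
    for dv in (-3,3): print(c['color'][v+dv,u-24:u+25:2].tolist())
```

```text
top 252 213
[[87, 104, 97], [87, 104, 96], [86, 103, 96], [86, 103, 96], [86, 103, 96], [80, 100, 90], [185, 186, 192], [175, 170, 161], [128, 126, 118], [135, 131, 123], [187, 188, 192], [218, 221, 227], [214, 217, 222], [214, 217, 222], [217, 219, 225], [192, 194, 198], [125, 121, 113], [132, 129, 121], [148, 143, 133], [181, 186, 190], [78, 97, 88], [84, 102, 93], [83, 102, 93], [83, 102, 92], [83, 102, 93]]
[[92, 107, 102], [92, 107, 102], [91, 106, 100], [91, 106, 100], [91, 107, 101], [87, 103, 96], [206, 208, 215], [164, 161, 151], [134, 133, 126], [130, 127, 120], [202, 205, 211], [212, 214, 219], [211, 213, 218], [211, 213, 218], [213, 215, 220], [207, 209, 214], [119, 116, 107], [130, 126, 120], [150, 145, 134], [168, 171, 177], [71, 87, 78], [86, 103, 95], [85, 103, 94], [85, 102, 93], [84, 103, 94]]
scene 278 185
[[85, 99, 88], [86, 99, 94], [86, 101, 91], [84, 95, 88], [85, 98, 93], [88, 104, 94], [92, 102, 95], [135, 133, 132], [178, 174, 176], [137, 136, 126], [143, 141, 132], [144, 141, 134], [149, 146, 137], [149, 145, 137], [147, 143, 136], [145, 141, 133], [146, 142, 133], [188, 187, 186], [157, 155, 156], [79, 93, 88], [87, 99, 91], [81, 99, 90], [85, 97, 88], [88, 102, 90], [88, 103, 92]]
[[84, 97, 89], [89, 103, 95], [89, 100, 95], [82, 98, 88], [81, 95, 87], [80, 96, 88], [88, 100, 91], [97, 100, 93], [115, 109, 104], [115, 111, 107], [117, 113, 105], [109, 107, 97], [110, 105, 99], [110, 109, 101], [113, 111, 103], [113, 109, 100], [115, 113, 105], [115, 110, 105], [82, 96, 87], [86, 101, 92], [85, 99, 91], [82, 95, 86], [82, 96, 88], [84, 98, 89], [87, 101, 93]]
```

```bash
sed -i 's/m=((a.max(2)-a.min(2)<thr\[0\])&(a.max(2)>thr\[1\]))/m=((a[:,:,1]-a[:,:,0]<7)\&(a.max(2)-a.min(2)<35)\&(a.max(2)>95))/' sil.py
cat > bench.py <<'E'
from sil import *
d=np.load('fit.npz'); b=d['bench']; cs=[cam('scene'),cam('top')]
ms=[seg(c,[b[0],b[1],0],.06) for c in cs]
for k in (slice(0,2),slice(0,1),slice(1,2)):
    C,M=cs[k],ms[k]
    f=lambda p:sum(1-(cupmask(c,[*p,0],[0,0,1])&m).sum()/(cupmask(c,[*p,0],[0,0,1])|m).sum() for c,m in zip(C,M))
    r=minimize(f,b[:2],method='Nelder-Mead',options=dict(initial_simplex=[b[:2],b[:2]+[.006,0],b[:2]+[0,.006]],xatol=2e-4)); print(r.x,r.fun)
E
python3 bench.py
cat >> h.py <<'E'
def plan(pos,z,y,obs=None):
    "deltas (cm, rotvec) in tool axes to TCP pos with tool z, tool y directions (world); y taken with the nearer sign"
    o=robot.get_obs(); R0=Ro.from_quat(o['tool_rot']); z=np.array(z,float)/np.linalg.norm(z); y=np.array(y,float); y-=z*(y@z); y/=np.linalg.norm(y)
    for s in(1,-1):
        R1=Ro.from_matrix(np.c_[np.cross(s*y,z),s*y,z]); print('d_cm',(R0.inv().apply(np.array(pos)-o['position'])*100).round(2),'turn',(R0.inv()*R1).as_rotvec().round(3))
E
python3 - <<'E'
from h import *
plan([.452,.021,.2],[0,0,-1],[.36,-.933,0])
plan([.452,.021,.069],[0,0,-1],[.36,-.933,0])
E
```

```text
[0.45333883 0.02147235] 0.10221854349637394
[0.4524354  0.02122993] 0.03907297452595293
[0.45434115 0.02195578] 0.04283815560781101
d_cm [ 42.93 -48.2    0.2 ] turn [-0.  0. -0.]
d_cm [ 42.93 -48.2    0.2 ] turn [0.    0.    3.141]
d_cm [ 42.93 -48.2   13.3 ] turn [-0.  0. -0.]
d_cm [ 42.93 -48.2   13.3 ] turn [0.    0.    3.141]
```

>>> {"api": "play_rows", "payload": {
  "gripper": [-1, -1, -1, -1, -1, -1, -1, -1, -1, -1, -1, -1],
  "delta_pos": [
    [43.1, -48.2, 0],
    [43.1, -48.2, 0],
    [43.1, -48.2, 0],
    [43.1, -48.2, 0],
    [43.1, -48.2, 0],
    [43.1, -48.2, 0],
    [43.1, -48.2, 0],
    [43.1, -48.2, 0],
    [43.1, -48.2, 0],
    [43.1, -48.2, 0],
    [43.1, -48.2, 0],
    [43.1, -48.2, 0]
  ],
  "turn": [
    [0, 0, 0],
    [0, 0, 0],
    [0, 0, 0],
    [0, 0, 0],
    [0, 0, 0],
    [0, 0, 0],
    [0, 0, 0],
    [0, 0, 0],
    [0, 0, 0],
    [0, 0, 0],
    [0, 0, 0],
    [0, 0, 0]
  ],
  "squeeze": 15
}}

```text
time: 2.1
position: [0.454, 0.0229, 0.2021]
tool_rot: [0.983, 0.185, 0.0, 0.0]
ft_force: [-0.1, -0.5, -0.0]
grip_width: 0.0871
grip_force: 0.0
```

Run:
```python
from h import *
plan([.4533,.0215,.065],[0,0,-1],[.36,-.933,0]); print(robot.get_obs()['q'].round(3))
save(cam('scene'),'scene1.png',1)
```

```text
d_cm [-0.13  0.1  13.71] turn [ 0.    -0.001  0.003]
d_cm [-0.13  0.1  13.71] turn [ 1.000e-03  1.000e-03 -3.138e+00]
[-0.196  0.299  1.844 -0.     0.998  1.003]
```

View pics/scene1.png

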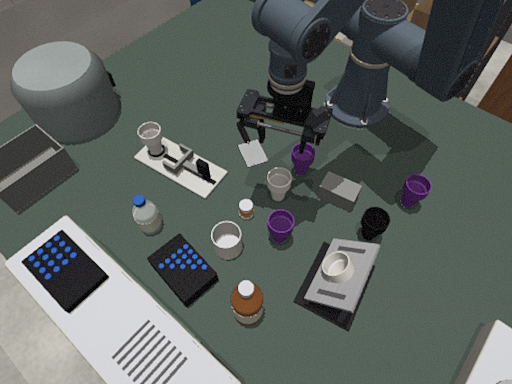

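The picture shows the open gripper above the bench cup, its long body along the closing line. I'm descending.

>>> {"api": "play_rows", "payload": {
  "gripper": [-1, -1, -1, -1, -1, -0.2, 0.2, 0.4, 0.4, 0.4, 0.4],
  "delta_pos": [
    [-0.1, 0.1, 4],
    [-0.1, 0.1, 8],
    [-0.1, 0.1, 11],
    [-0.1, 0.1, 13.7],
    [-0.1, 0.1, 13.7],
    [-0.1, 0.1, 13.7],
    [-0.1, 0.1, 13.7],
    [-0.1, 0.1, 13.7],
    [-0.1, 0.1, 13.7],
    [-0.1, 0.1, 13.7],
    [-0.1, 0.1, 13.7]
  ],
  "turn": [
    [0, 0, 0],
    [0, 0, 0],
    [0, 0, 0],
    [0, 0, 0],
    [0, 0, 0],
    [0, 0, 0],
    [0, 0, 0],
    [0, 0, 0],
    [0, 0, 0],
    [0, 0, 0],
    [0, 0, 0]
  ]
}}

```text
time: 3.52
position: [0.4537, 0.0203, 0.0657]
tool_rot: [0.983, 0.183, 0.001, 0.0]
ft_force: [-0.6, 0.4, 6.3]
grip_width: 0.0631
grip_force: 15.0
```

>>> {"api": "play_rows", "payload": {
  "gripper": [0.4, 0.4, 0.4, 0.4, 0.4, 0.4],
  "delta_pos": [
    [0, 0, -3],
    [0, 0, -7],
    [0, 0, -12],
    [0, 0, -17],
    [0, 0, -17],
    [0, 0, -17]
  ],
  "turn": [
    [0, 0, 0],
    [0, 0, 0],
    [0, 0, 0],
    [0, 0, 0],
    [0, 0, 0],
    [0, 0, 0]
  ]
}}

```text
time: 4.28
position: [0.452, 0.0205, 0.2342]
tool_rot: [0.983, 0.183, -0.001, -0.0]
ft_force: [-0.1, 0.4, -1.4]
grip_width: 0.0636
grip_force: 15.0
```

Run:
```python
from h import *
o=robot.get_obs(); print(o['position'],o['grip_width'],o['grip_force'],o['ft_force'])
c=cam('scene'); S=4; im=cv2.resize(c['color'][:,:,::-1],None,fx=S,fy=S,interpolation=cv2.INTER_CUBIC)
F=o['position']-[0,0,.065]; th=np.linspace(0,2*np.pi,40)
for z,r in((0,.017),(.062,.032),(.092,.032)): cv2.polylines(im,[np.int32([proj(c,F+[r*np.cos(t),r*np.sin(t),z])*S+S/2 for t in th])],True,(0,0,255),1,cv2.LINE_AA)
u,v=(proj(c,F)*S).astype(int); print(u/S,v/S); cv2.imwrite('pics/held1.png',im[v-360:v+140,u-250:u+250])
plan([.569,-.355,.25],[0,0,-1],[.36,-.933,0])
```

```text
[0.45197406 0.02053911 0.23424655] 0.06359835283444827 14.991581504984879 [-0.0580964   0.3762947  -1.39322789]
280.25 157.75
d_cm [-2.56 39.27 -1.71] turn [-0.002  0.003 -0.   ]
d_cm [-2.56 39.27 -1.71] turn [5.000e-03 3.000e-03 3.141e+00]
```

View pics/held1.png

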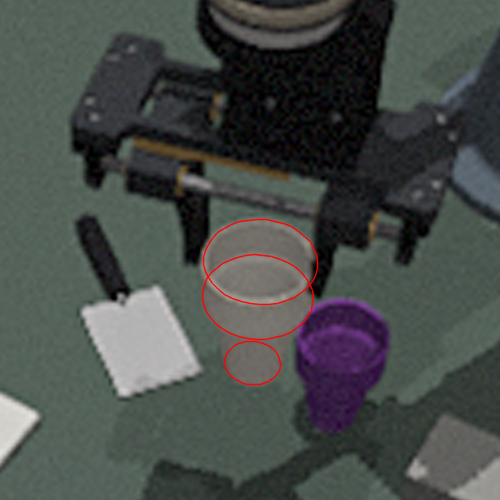

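>>> {"api": "play_rows", "payload": {
  "gripper": [0.4, 0.4, 0.4, 0.4, 0.4, 0.4, 0.4, 0.4, 0.4, 0.4],
  "delta_pos": [
    [-0.3, 4, -1.7],
    [-0.6, 9, -1.7],
    [-0.9, 14, -1.7],
    [-1.2, 19, -1.7],
    [-1.6, 25, -1.7],
    [-1.9, 30, -1.7],
    [-2.3, 35, -1.7],
    [-2.5, 38, -1.7],
    [-2.6, 39.3, -1.7],
    [-2.6, 39.3, -1.7]
  ],
  "turn": [
    [0, 0, 0],
    [0, 0, 0],
    [0, 0, 0],
    [0, 0, 0],
    [0, 0, 0],
    [0, 0, 0],
    [0, 0, 0],
    [0, 0, 0],
    [0, 0, 0],
    [0, 0, 0]
  ]
}}

```text
time: 5.58
position: [0.5694, -0.3553, 0.2499]
tool_rot: [0.983, 0.183, -0.001, -0.002]
ft_force: [-0.0, 0.5, -1.6]
grip_width: 0.0634
grip_force: 15.0
```

```bash
cat > look.py <<'E'
import sys
from h import *
# usage: look.py out  footx footy footz ... : overlays cup models (held one first, from TCP)
o=robot.get_obs(); print(o['position'],o['grip_width'],o['ft_force'].round(1)); S=4; th=np.linspace(0,2*np.pi,40); out=[]
A=Ro.from_quat(o['tool_rot']).apply([0,0,-1]); k=float(sys.argv[2]); feet=[o['position']-k*A]+[np.array(eval(a),float) for a in sys.argv[3:]]
for n in('scene','top'):
    c=cam(n); im=cv2.resize(c['color'][:,:,::-1],None,fx=S,fy=S,interpolation=cv2.INTER_CUBIC)
    for F,col in zip(feet,((0,0,255),(255,160,0),(0,255,0))):
        for z,r in((0,.017),(.062,.032),(.092,.032)): cv2.polylines(im,[np.int32([proj(c,F+[r*np.cos(t),r*np.sin(t),z])*S+S/2 for t in th])],True,col,1,cv2.LINE_AA)
    u,v=(proj(c,feet[-1]+[0,0,.05])*S).astype(int); u=np.clip(u,200,2048-200);v=max(v,250); out.append(im[v-250:v+250,u-200:u+200])
cv2.imwrite('pics/'+sys.argv[1],np.hstack(out))
E
python3 look.py over1.png .065 '[.569,-.355,.012]'; python3 -c "
from h import *
plan([.569,-.355,.107],[0,0,-1],[.36,-.933,0])"
```

```text
[ 0.56935734 -0.35534333  0.24988419] 0.06344651092660954 [-0.   0.5 -1.6]
d_cm [-0.07  0.11 14.4 ] turn [-0.003  0.001  0.   ]
d_cm [-0.07  0.11 14.4 ] turn [-2.000e-03 -4.000e-03 -3.141e+00]
```

View pics/over1.png

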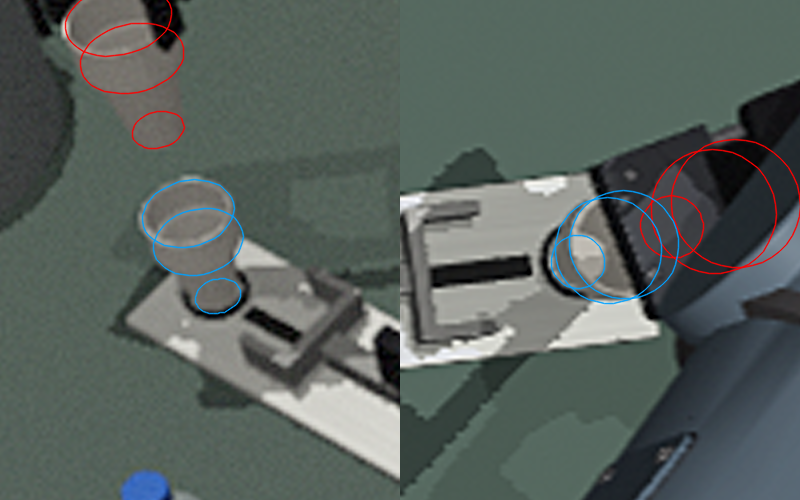

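>>> {"api": "play_rows", "payload": {
  "gripper": [0.4, 0.4, 0.4, 0.4, 0.4, 0.4, 0.4, 0.4],
  "delta_pos": [
    [0, 0, 3],
    [0, 0, 6],
    [0, 0, 8],
    [0, 0, 10],
    [0, 0, 11.5],
    [0, 0, 12.8],
    [0, 0, 13.7],
    [0, 0, 13.7]
  ],
  "turn": [
    [0, 0, 0],
    [0, 0, 0],
    [0, 0, 0],
    [0, 0, 0],
    [0, 0, 0],
    [0, 0, 0],
    [0, 0, 0],
    [0, 0, 0]
  ]
}}

```text
time: 6.68
position: [0.5698, -0.3554, 0.1143]
tool_rot: [0.983, 0.183, -0.0, -0.001]
ft_force: [-0.1, 0.4, -0.7]
grip_width: 0.0637
grip_force: 15.0
```

>>> {"api": "play_rows", "payload": {
  "gripper": [0.4, 0.4, 0.4, 0.4],
  "delta_pos": [
    [0, 0, 0.3],
    [0, 0, 0.5],
    [0, 0, 0.7],
    [0, 0, 0.7]
  ],
  "turn": [
    [0, 0, 0],
    [0, 0, 0],
    [0, 0, 0],
    [0, 0, 0]
  ]
}}

```text
time: 7.18
position: [0.5704, -0.3561, 0.1083]
tool_rot: [0.983, 0.183, 0.0, 0.0]
ft_force: [-0.2, 0.1, 0.1]
grip_width: 0.0636
grip_force: 15.0
```

>>> {"api": "play_rows", "payload": {
  "gripper": [0.4, 0.4, 0.4],
  "delta_pos": [
    [0, 0, 0.1],
    [0, 0, 0.2],
    [0, 0, 0.2]
  ],
  "turn": [
    [0, 0, 0],
    [0, 0, 0],
    [0, 0, 0]
  ]
}}

```text
time: 7.55
position: [0.5714, -0.3573, 0.1077]
tool_rot: [0.983, 0.183, 0.001, 0.002]
ft_force: [0.2, -0.8, 6.0]
grip_width: 0.0635
grip_force: 15.0
```

>>> {"api": "play_rows", "payload": {
  "gripper": [-0.2, -1, -1, -1, -1, -1, -1, -1, -1],
  "delta_pos": [
    [0, 0, 0],
    [0, 0, 0],
    [0, 0, 0],
    [0, 0, -3],
    [0, 0, -7],
    [0, 0, -12],
    [0, 0, -17],
    [0, 0, -20],
    [0, 0, -20]
  ],
  "turn": [
    [0, 0, 0],
    [0, 0, 0],
    [0, 0, 0],
    [0, 0, 0],
    [0, 0, 0],
    [0, 0, 0],
    [0, 0, 0],
    [0, 0, 0],
    [0, 0, 0]
  ]
}}

```text
time: 8.68
position: [0.5711, -0.3564, 0.3087]
tool_rot: [0.983, 0.183, 0.002, 0.002]
ft_force: [-0.4, -0.3, -1.0]
grip_width: 0.0869
grip_force: 0.0
```

Run:
```python
from h import *
A=np.array([.11467,-.562,.81915]);F=np.array([.5552,.3245,.0342])
o=robot.get_obs(); print(o['position'],o['q'].round(2))
G=F+.066*A; y=[.98,.2,0]
print('pre',G+.14*A,'grasp',G); plan(G+.14*A,-A,y)
plan([.45,0,.32],-A,y)
```

```text
[ 0.57111498 -0.35643737  0.30869533] [-0.72  0.5   1.17  0.    1.46  0.48]
pre [0.57882202 0.208728   0.2029449 ] grasp [0.56276822 0.287408   0.0882639 ]
d_cm [ 21.02 -52.51  10.38] turn [ 0.434  0.507 -1.355]
d_cm [ 21.02 -52.51  10.38] turn [ 0.53  -0.453  1.677]
d_cm [  1.52 -37.61  -1.3 ] turn [ 0.434  0.507 -1.355]
d_cm [  1.52 -37.61  -1.3 ] turn [ 0.53  -0.453  1.677]
```

>>> {"api": "play_rows", "payload": {
  "gripper": [-1, -1, -1, -1, -1, -1, -1, -1, -1, -1, -1, -1],
  "delta_pos": [
    [2, -5, 0],
    [4, -10, 0],
    [6, -15, 1],
    [8, -20, 2],
    [10, -25, 3],
    [12, -30, 4],
    [14, -35, 5],
    [16, -40, 6],
    [18, -45, 8],
    [20, -50, 9.5],
    [21, -52.5, 10.4],
    [21, -52.5, 10.4]
  ],
  "turn": [
    [0.043, 0.051, -0.135],
    [0.087, 0.101, -0.271],
    [0.13, 0.152, -0.406],
    [0.174, 0.203, -0.542],
    [0.217, 0.254, -0.677],
    [0.26, 0.304, -0.813],
    [0.304, 0.355, -0.948],
    [0.347, 0.406, -1.084],
    [0.391, 0.456, -1.22],
    [0.434, 0.507, -1.355],
    [0.434, 0.507, -1.355],
    [0.434, 0.507, -1.355]
  ]
}}

```text
time: 10.18
position: [0.5743, 0.2117, 0.199]
tool_rot: [0.603, 0.738, 0.188, -0.239]
ft_force: [-0.2, -0.6, -0.3]
grip_width: 0.087
grip_force: 0.0
```

```bash
cat > rk.py <<'E'
from sil import *
from scipy.optimize import least_squares
r=np.load('fit.npz')['rack']; o=robot.get_obs()
A=np.array([.11467,-.562,.81915]); F=np.array([.5552,.3245,.0342]); S=4; th=np.linspace(0,2*np.pi,60)
e1=np.cross(A,[0,0,1]);e1/=np.linalg.norm(e1);e2=np.cross(A,e1); out=[]
for n in('scene','top'):
    c=cam(n); im=cv2.resize(c['color'][:,:,::-1],None,fx=S,fy=S,interpolation=cv2.INTER_CUBIC)
    for z,rr,col in((.092,.0325,(0,0,255)),(.062,.0325,(0,160,0)),(.092,.0295,(255,0,0))): cv2.polylines(im,[np.int32([(proj(c,F+z*A+rr*(np.cos(t)*e1+np.sin(t)*e2))*S+S/2)*8 for t in th])],True,col,1,cv2.LINE_AA,3)
    u,v=(proj(c,F+.08*A)*S).astype(int); out.append(cv2.resize(im[v-110:v+110,u-110:u+110],(400,400),interpolation=cv2.INTER_CUBIC))
cv2.imwrite('pics/rk.png',np.hstack(out)); print(o['q'].round(2))
plan(F+.066*A,-A,[.98,.2,0])
E
python3 rk.py
```

```text
[-0.14  0.59  1.52  0.59  1.33 -0.57]
d_cm [-0.03  0.31 13.73] turn [-0.005 -0.005 -0.004]
d_cm [-0.03  0.31 13.73] turn [-0.008  0.008  3.138]
```

View pics/rk.png

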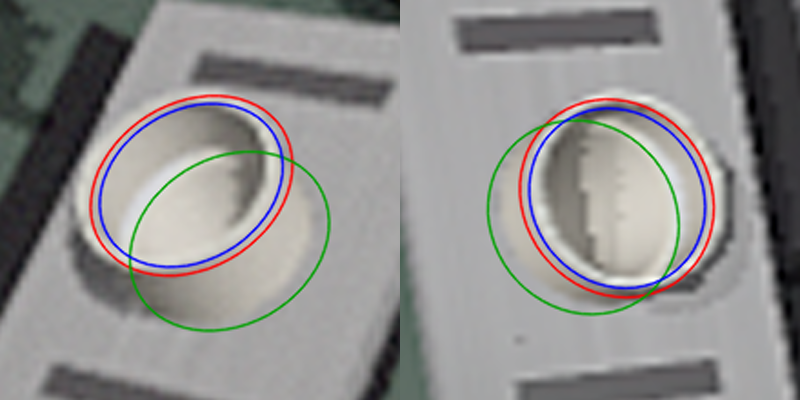

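Run:
```python
from h import *
A=np.array([.11467,-.562,.81915]); F=np.array([.5552,.3245,.0342]); M=F+.092*A
cs=[cam('scene'),cam('top')]; sh=np.array([-2.1,-.1,1.95,-.7])
J=np.array([np.concatenate([proj(c,M+d)-proj(c,M) for c in cs])/1e-3 for d in np.eye(3)*1e-3]).T
dx,res,_,_=np.linalg.lstsq(J,sh,rcond=None); print('dX mm',dx*1e3,res,(J@dx).round(2))
yl=np.array([.98,.2,0]); xs=np.cross(yl,A); print('along axis',dx@A*1e3,'y',dx@yl*1e3,'slope',dx@xs*1e3)
F2=F+dx; print(F2); plan(F2+.066*A,-A,[.98,.2,0])
```

```text
dX mm [ 1.8748641  -3.94186456 -2.11448102] [0.00268866] [-2.14 -0.1   1.92 -0.68]
along axis 0.6982414197923488 y 1.0489939048332513 slope 4.684622851754153
[0.55707486 0.32055814 0.03208552]
d_cm [-0.47  0.29 13.81] turn [-0.003 -0.004 -0.004]
d_cm [-0.47  0.29 13.81] turn [-0.007  0.004  3.138]
```

>>> {"api": "play_rows", "payload": {
  "gripper": [-1, -1, -1, -1, -1, -1, -0.2, 0.2, 0.4, 0.4, 0.4, 0.4],
  "delta_pos": [
    [-0.5, 0.3, 3],
    [-0.5, 0.3, 7],
    [-0.5, 0.3, 10],
    [-0.5, 0.3, 12.5],
    [-0.5, 0.3, 13.8],
    [-0.5, 0.3, 13.8],
    [-0.5, 0.3, 13.8],
    [-0.5, 0.3, 13.8],
    [-0.5, 0.3, 13.8],
    [-0.5, 0.3, 13.8],
    [-0.5, 0.3, 13.8],
    [-0.5, 0.3, 13.8]
  ],
  "turn": [
    [0, 0, 0],
    [0, 0, 0],
    [0, 0, 0],
    [0, 0, 0],
    [0, 0, 0],
    [0, 0, 0],
    [0, 0, 0],
    [0, 0, 0],
    [0, 0, 0],
    [0, 0, 0],
    [0, 0, 0],
    [0, 0, 0]
  ],
  "squeeze": 20
}}

```text
time: 11.88
position: [0.5644, 0.2839, 0.087]
tool_rot: [0.603, 0.738, 0.19, -0.236]
ft_force: [-1.2, -3.6, 5.7]
grip_width: 0.0636
grip_force: 20.0
```

Gripped. Now I draw it out along its axis.

>>> {"api": "play_rows", "payload": {
  "gripper": [0.4, 0.4, 0.4, 0.4, 0.4, 0.4, 0.4],
  "delta_pos": [
    [0, 0, -1],
    [0, 0, -3],
    [0, 0, -5],
    [0, 0, -7],
    [0, 0, -10],
    [0, 0, -13],
    [0, 0, -13]
  ],
  "turn": [
    [0, 0, 0],
    [0, 0, 0],
    [0, 0, 0],
    [0, 0, 0],
    [0, 0, 0],
    [0, 0, 0],
    [0, 0, 0]
  ]
}}

```text
time: 12.75
position: [0.5825, 0.209, 0.195]
tool_rot: [0.604, 0.738, 0.192, -0.233]
ft_force: [0.2, -0.7, -1.4]
grip_width: 0.0633
grip_force: 20.0
```

Run:
```python
from h import *
o=robot.get_obs(); print(o['position'],o['q'].round(2),o['ft_force'],o['grip_width'])
plan([.57,-.3555,.29],[0,0,-1],[.98,.2,0])
plan([.57,-.3555,.29],[0,0,-1],[.36,-.933,0])
```

```text
[0.5825023  0.20901517 0.19501611] [-0.14  0.6   1.51  0.6   1.31 -0.58] [ 0.1712051  -0.6713873  -1.42254225] 0.06334452118074563
d_cm [-39.58 -12.32 -39.5 ] turn [ 0.003 -0.613 -0.002]
d_cm [-39.58 -12.32 -39.5 ] turn [-0.948 -0.005  2.993]
d_cm [-39.58 -12.32 -39.5 ] turn [-0.427 -0.51   1.354]
d_cm [-39.58 -12.32 -39.5 ] turn [ 0.533 -0.447 -1.679]
```

>>> {"api": "play_rows", "payload": {
  "gripper": [0.4, 0.4, 0.4, 0.4, 0.4, 0.4, 0.4, 0.4, 0.4, 0.4, 0.4, 0.4],
  "delta_pos": [
    [-2, -0.6, -3],
    [-5, -1.6, -7],
    [-9, -2.8, -11],
    [-13, -4, -15],
    [-17, -5.3, -19],
    [-21, -6.5, -22.5],
    [-25, -7.8, -26],
    [-29, -9, -30],
    [-33, -10.3, -33.5],
    [-37, -11.5, -37],
    [-39.6, -12.3, -39.5],
    [-39.6, -12.3, -39.5]
  ],
  "turn": [
    [0, -0.05, 0],
    [0, -0.12, 0],
    [0, -0.19, 0],
    [0, -0.26, 0],
    [0, -0.33, 0],
    [0, -0.4, 0],
    [0, -0.47, 0],
    [0, -0.54, 0],
    [0, -0.59, 0],
    [0, -0.613, 0],
    [0, -0.613, 0],
    [0, -0.613, 0]
  ]
}}

```text
time: 14.25
position: [0.5693, -0.3564, 0.2857]
tool_rot: [0.634, 0.773, -0.001, -0.003]
ft_force: [0.8, 0.2, -1.1]
grip_width: 0.0633
grip_force: 20.0
```

```bash
python3 look.py over2.png .066 '[.570,-.356,.042]'; python3 -c "
from h import *
plan([.57,-.356,.138],[0,0,-1],[.98,.2,0])"
```

```text
[ 0.56925737 -0.35636025  0.28570199] 0.06326854072742792 [ 0.8  0.2 -1.1]
d_cm [-0.41  0.08 14.74] turn [-0.005 -0.006 -0.001]
d_cm [-0.41  0.08 14.74] turn [-0.009  0.008  3.141]
```

View pics/over2.png

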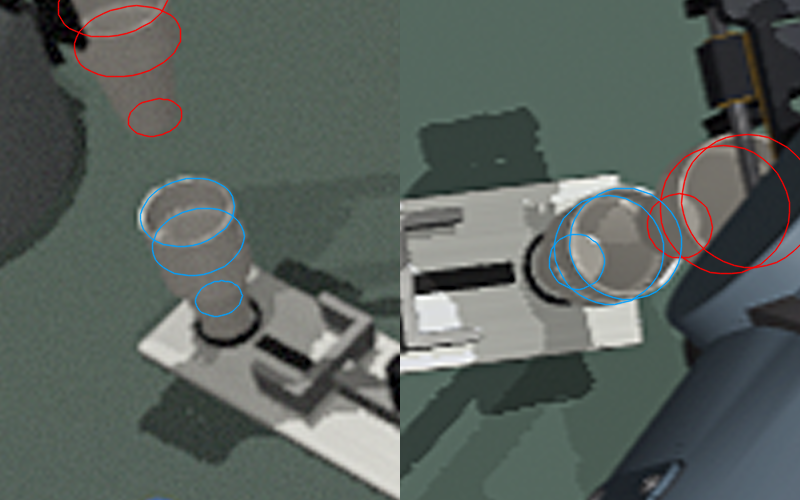

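>>> {"api": "play_rows", "payload": {
  "gripper": [0.4, 0.4, 0.4, 0.4, 0.4, 0.4, 0.4, 0.4, 0.4],
  "delta_pos": [
    [-0.1, 0.1, 3],
    [-0.2, 0.1, 6],
    [-0.2, 0.1, 7.5],
    [-0.3, 0.1, 9.2],
    [-0.3, 0.1, 10.8],
    [-0.4, 0.1, 12.2],
    [-0.4, 0.1, 13.3],
    [-0.4, 0.1, 14],
    [-0.4, 0.1, 14]
  ],
  "turn": [
    [-0.005, -0.006, 0],
    [-0.005, -0.006, 0],
    [-0.005, -0.006, 0],
    [-0.005, -0.006, 0],
    [-0.005, -0.006, 0],
    [-0.005, -0.006, 0],
    [-0.005, -0.006, 0],
    [-0.005, -0.006, 0],
    [-0.005, -0.006, 0]
  ]
}}

```text
time: 15.48
position: [0.5708, -0.3574, 0.1464]
tool_rot: [0.633, 0.774, -0.001, 0.001]
ft_force: [-0.4, 0.4, -0.7]
grip_width: 0.0636
grip_force: 20.0
```

>>> {"api": "play_rows", "payload": {
  "gripper": [0.4, 0.4, 0.4, 0.4, 0.4],
  "delta_pos": [
    [0, 0, 0.3],
    [0, 0, 0.5],
    [0, 0, 0.7],
    [0, 0, 0.8],
    [0, 0, 0.8]
  ],
  "turn": [
    [0, 0, 0],
    [0, 0, 0],
    [0, 0, 0],
    [0, 0, 0],
    [0, 0, 0]
  ]
}}

```text
time: 16.1
position: [0.5711, -0.3577, 0.139]
tool_rot: [0.633, 0.774, -0.001, 0.002]
ft_force: [-1.0, -0.6, -0.4]
grip_width: 0.0632
grip_force: 20.0
```

>>> {"api": "play_rows", "payload": {
  "gripper": [0.4, 0.4, 0.4, 0.4],
  "delta_pos": [
    [0, 0, 0.1],
    [0, 0, 0.2],
    [0, 0, 0.3],
    [0, 0, 0.3]
  ],
  "turn": [
    [0, 0, 0],
    [0, 0, 0],
    [0, 0, 0],
    [0, 0, 0]
  ]
}}

```text
time: 16.6
position: [0.5715, -0.3587, 0.1386]
tool_rot: [0.632, 0.775, -0.001, 0.003]
ft_force: [-2.6, 0.2, 9.3]
grip_width: 0.0632
grip_force: 20.0
```

>>> {"api": "play_rows", "payload": {
  "gripper": [0.2, -0.4, -1, -1, -1, -1, -1, -1, -1, -1],
  "delta_pos": [
    [0, 0, -0.1],
    [0, 0, -0.1],
    [0, 0, -0.1],
    [0, 0, -0.1],
    [0, 0, -3],
    [0, 0, -6],
    [0, 0, -10],
    [0, 0, -14],
    [0, 0, -14],
    [0, 0, -14]
  ],
  "turn": [
    [0, 0, 0],
    [0, 0, 0],
    [0, 0, 0],
    [0, 0, 0],
    [0, 0, 0],
    [0, 0, 0],
    [0, 0, 0],
    [0, 0, 0],
    [0, 0, 0],
    [0, 0, 0]
  ]
}}

```text
time: 17.85
position: [0.5703, -0.3566, 0.2747]
tool_rot: [0.633, 0.774, -0.001, 0.001]
ft_force: [0.1, -0.2, -1.2]
grip_width: 0.0872
grip_force: 0.0
```

```bash
python3 look.py stack.png -1 '[.570,-.356,.012]' '[.570,-.356,.072]'
python3 - <<'E'
from h import *
d=np.load('fit.npz')['dock']; W=lambda l:Ro.from_euler('z',d[2]).apply(l)+[d[0],d[1],0]
g=W([0,.1,.065]); print(robot.get_obs()['position'],'grip',g); y=[np.cos(d[2]),np.sin(d[2]),0]
plan([g[0],g[1],.2],[0,0,-1],y); print('track dir',W([0,-1,0])-W([0,0,0]))
E
```

```text
[ 0.57032686 -0.35658263  0.27469529] 0.08719038356047387 [ 0.1 -0.2 -1.2]
[ 0.5699657  -0.35629968  0.27364636] grip [ 0.54527636 -0.16662106  0.065     ]
d_cm [19.08  1.37  7.36] turn [-0.001  0.     0.078]
d_cm [19.08  1.37  7.36] turn [-0.000e+00 -2.000e-03 -3.064e+00]
track dir [ 0.12278294 -0.99243355  0.        ]
```

View pics/stack.png

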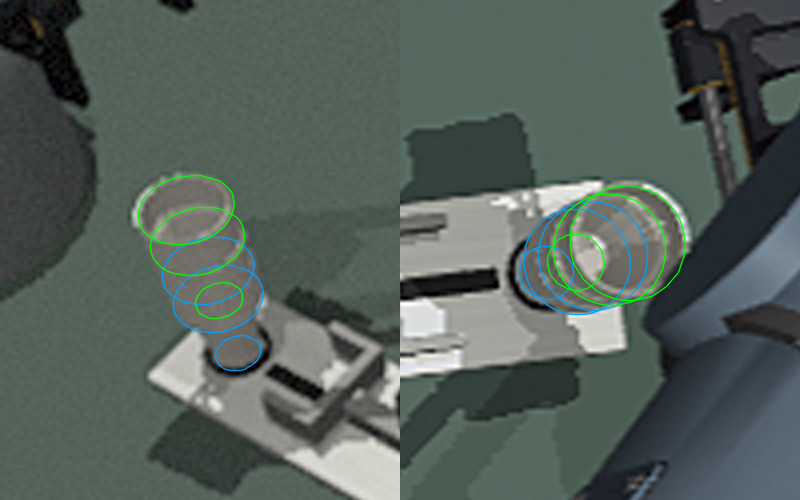

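>>> {"api": "play_rows", "payload": {
  "gripper": [-1, -1, -1, -1, -1, -1, -1, -1, -1, -1, -1, -1],
  "delta_pos": [
    [5, 0.4, 0],
    [10, 0.7, 0],
    [15, 1.1, 0],
    [19.1, 1.4, 0],
    [19.1, 1.4, 4],
    [19.1, 1.4, 9],
    [19.1, 1.4, 14],
    [19.1, 1.4, 18],
    [19.1, 1.4, 20.5],
    [19.1, 1.4, 21.8],
    [19.1, 1.4, 21.8],
    [19.1, 1.4, 21.8]
  ],
  "turn": [
    [0, 0, 0.04],
    [0, 0, 0.078],
    [0, 0, 0.078],
    [0, 0, 0.078],
    [0, 0, 0.078],
    [0, 0, 0.078],
    [0, 0, 0.078],
    [0, 0, 0.078],
    [0, 0, 0.078],
    [0, 0, 0.078],
    [0, 0, 0.078],
    [0, 0, 0.078]
  ]
}}

```text
time: 19.45
position: [0.5475, -0.1682, 0.058]
tool_rot: [0.662, 0.749, -0.0, 0.003]
ft_force: [-0.3, 0.1, 0.4]
grip_width: 0.0869
grip_force: 0.0
```

>>> {"api": "play_rows", "payload": {
  "gripper": [0, 0.5, 1, 1, 1, 1, 1, 1, 1],
  "delta_pos": [
    [0, 0, 0],
    [0, 0, 0],
    [0, 0, 0],
    [0, 0, 0],
    [0, 0, 0],
    [0, 0, 0],
    [0, 0, 0],
    [0, 0, 0],
    [0, 0, 0]
  ],
  "turn": [
    [0, 0, 0],
    [0, 0, 0],
    [0, 0, 0],
    [0, 0, 0],
    [0, 0, 0],
    [0, 0, 0],
    [0, 0, 0],
    [0, 0, 0],
    [0, 0, 0]
  ]
}}

```text
time: 20.58
position: [0.545, -0.1677, 0.0571]
tool_rot: [0.662, 0.749, -0.002, 0.0]
ft_force: [-4.6, -1.1, 2.3]
grip_width: 0.0176
grip_force: 20.0
```

Run:
```python
from h import *
o=robot.get_obs();p=o['position'];print(p,o['ft_force'],o['moment'])
d=np.load('fit.npz')['dock']; print('dock frame',Ro.from_euler('z',-d[2]).apply(p-[d[0],d[1],0]))
t=np.array([.1228,-.9924,0]); R=Ro.from_quat(o['tool_rot']); print('80mm slide d_cm',R.inv().apply(t*8),'tool axes',R.as_matrix().round(3).tolist())
```

```text
[ 0.54501383 -0.1676881   0.05706476] [-4.55595669 -1.09553215  2.25939087] [-0.3157817   0.86613906  0.02303909]
dock frame [-0.00039155  0.09897326  0.05706476]
80mm slide d_cm [-7.99972600e+00 -3.98649827e-03  1.93507892e-02] tool axes [[-0.123, 0.992, -0.002], [0.992, 0.123, -0.003], [-0.002, -0.002, -1.0]]
```

>>> {"api": "play_rows", "payload": {
  "gripper": [1, 1, 1, 1, 1, 1, 1, 1, 1, 1],
  "delta_pos": [
    [-0.5, -0.1, 0],
    [-1.5, -0.2, 0],
    [-2.5, -0.2, 0],
    [-3.5, -0.2, 0],
    [-4.5, -0.2, 0],
    [-5.5, -0.2, 0],
    [-6.5, -0.2, 0],
    [-7.3, -0.2, 0],
    [-7.8, -0.2, 0],
    [-7.8, -0.2, 0]
  ],
  "turn": [
    [0, 0, 0],
    [0, 0, 0],
    [0, 0, 0],
    [0, 0, 0],
    [0, 0, 0],
    [0, 0, 0],
    [0, 0, 0],
    [0, 0, 0],
    [0, 0, 0],
    [0, 0, 0]
  ]
}}

```text
time: 21.82
position: [0.5542, -0.2406, 0.0571]
tool_rot: [0.663, 0.748, 0.002, -0.002]
ft_force: [4.2, 12.7, -1.9]
grip_width: 0.0174
grip_force: 20.0
```

>>> {"api": "play_rows", "payload": {
  "gripper": [1, 1, 1, 1, 1, 1],
  "delta_pos": [
    [-0.2, 0, 0],
    [-0.4, 0, 0],
    [-0.6, 0, 0],
    [-0.7, 0, 0],
    [-0.7, 0, 0],
    [-0.7, 0, 0]
  ],
  "turn": [
    [0, 0, 0],
    [0, 0, 0],
    [0, 0, 0],
    [0, 0, 0],
    [0, 0, 0],
    [0, 0, 0]
  ]
}}

```text
time: 22.58
position: [0.5541, -0.241, 0.0571]
tool_rot: [0.664, 0.748, 0.005, -0.006]
ft_force: [6.0, 26.8, 2.2]
grip_width: 0.0178
grip_force: 20.0
```

Run:
```python
from h import *
o=robot.get_obs();p=o['position'];print(o['ft_force'],o['grip_width'])
d=np.load('fit.npz')['dock']; print('dock frame',Ro.from_euler('z',-d[2]).apply(p-[d[0],d[1],0]))
```

```text
[ 6.01059195 26.83036448  2.16772286] 0.017823111424775214
dock frame [-0.00033832  0.02513038  0.0570824 ]
```

Run:
```python
from h import *
d=np.load('fit.npz')['dock']; W=lambda l:Ro.from_euler('z',d[2]).apply(l)+[d[0],d[1],0]
out=[];S=6
for n in('scene','top'):
    c=cam(n); im=cv2.resize(c['color'][:,:,::-1],None,fx=S,fy=S,interpolation=cv2.INTER_CUBIC)
    for l in ([(.009,.037,.085),(.009,.003,.085),(-.009,.003,.085),(-.009,.037,.085)],[(.042,-.02,.05),(-.042,-.02,.05)]):
        cv2.polylines(im,[np.int32([proj(c,W(q))*S+S/2 for q in l])],True,(0,255,0),1)
    u,v=(proj(c,W([0,-.03,.06]))*S).astype(int); out.append(im[v-300:v+300,u-200:u+200])
cv2.imwrite('pics/keep.png',np.hstack(out))
```

```text
(no output)
```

View pics/keep.png

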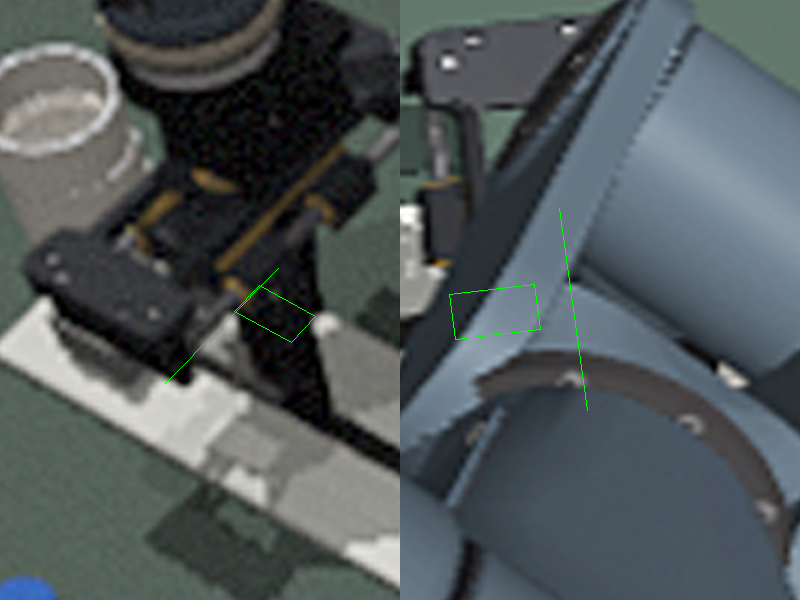

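The scene half of the last picture shows the stack still standing beside the gripper (rim at about (60,100)) and the fin inside the fingers. It doesn't show whether the fork is home. I'll let go, back off and measure numerically.

>>> {"api": "play_rows", "payload": {
  "gripper": [1, 0.5, -0.2, -0.6, -0.6, -0.6, -0.6, -0.6, -0.6, -0.6],
  "delta_pos": [
    [0.9, 0, 0],
    [0.9, 0, 0],
    [0.9, 0, 0],
    [0.9, 0, 0],
    [0.9, 0, -3],
    [0.9, 0, -7],
    [3, 0, -12],
    [8, -5, -17],
    [13, -10, -20],
    [16, -14, -20]
  ],
  "turn": [
    [0, 0, 0],
    [0, 0, 0],
    [0, 0, 0],
    [0, 0, 0],
    [0, 0, 0],
    [0, 0, 0],
    [0, 0, 0],
    [0, 0, 0],
    [0, 0, 0],
    [0, 0, 0]
  ]
}}

```text
time: 23.92
position: [0.4152, -0.123, 0.2543]
tool_rot: [0.663, 0.749, -0.0, 0.004]
ft_force: [-0.5, -0.2, 0.5]
grip_width: 0.0694
grip_force: 0.0
```

```bash
cat > fin.py <<'E'
from h import *
d=np.load('fit.npz')['dock']; W=lambda l:Ro.from_euler('z',d[2]).apply(l)+[d[0],d[1],0]
print(robot.get_obs()['position'])
for n in('scene','top'):
    c=cam(n); g=c['color'].astype(int).max(2)
    # brightness along the fin's top centreline, vs local y (mm)
    ys=np.arange(-.02,.09,.003); P=[proj(c,W([0,y,.085])) for y in ys]
    v=cv2.remap(c['color'].max(2),np.float32([[p[0] for p in P]]),np.float32([[p[1] for p in P]]),cv2.INTER_LINEAR)[0]
    print(n,list(zip((ys*1e3).round().astype(int).tolist(),v.tolist())))
    # brightness along the fork arms' tops and crossbar
    for x in(-.037,.037):
        ys=np.arange(-.14,.03,.005); P=[proj(c,W([x,y,.05])) for y in ys]
        v=cv2.remap(c['color'].max(2),np.float32([[p[0] for p in P]]),np.float32([[p[1] for p in P]]),cv2.INTER_LINEAR)[0]
        print(' arm',x,list(zip((ys*1e3).round().astype(int).tolist(),v.tolist())))
E
python3 fin.py
```

```text
[ 0.41522004 -0.12301439  0.25434447]
scene [(-20, 54), (-17, 57), (-14, 53), (-11, 50), (-8, 76), (-5, 106), (-2, 135), (1, 165), (4, 146), (7, 55), (10, 31), (13, 33), (16, 34), (19, 33), (22, 35), (25, 37), (28, 38), (31, 38), (34, 35), (37, 16), (40, 11), (43, 63), (46, 172), (49, 213), (52, 214), (55, 212), (58, 208), (61, 207), (64, 207), (67, 207), (70, 208), (73, 208), (76, 208), (79, 208), (82, 208), (85, 209), (88, 207)]
 arm -0.037 [(-140, 114), (-135, 118), (-130, 120), (-125, 108), (-120, 111), (-115, 110), (-110, 107), (-105, 112), (-100, 107), (-95, 102), (-90, 109), (-85, 138), (-80, 152), (-75, 153), (-70, 155), (-65, 156), (-60, 153), (-55, 160), (-50, 120), (-45, 80), (-40, 96), (-35, 94), (-30, 91), (-25, 93), (-20, 94), (-15, 90), (-10, 93), (-5, 93), (0, 96), (5, 94), (10, 94), (15, 93), (20, 89), (25, 90)]
 arm 0.037 [(-140, 97), (-135, 95), (-130, 99), (-125, 98), (-120, 100), (-115, 99), (-110, 92), (-105, 143), (-100, 212), (-95, 158), (-90, 156), (-85, 141), (-80, 137), (-75, 154), (-70, 148), (-65, 150), (-60, 160), (-55, 162), (-50, 119), (-45, 56), (-40,
[... 671 characters left out ...]
45), (-90, 142), (-85, 148), (-80, 166), (-75, 167), (-70, 165), (-65, 169), (-60, 174), (-55, 173), (-50, 104), (-45, 58), (-40, 143), (-35, 223), (-30, 218), (-25, 219), (-20, 219), (-15, 218), (-10, 218), (-5, 219), (0, 219), (5, 218), (10, 218), (15, 218), (20, 219), (25, 218)]
 arm 0.037 [(-140, 179), (-135, 176), (-130, 150), (-125, 126), (-120, 138), (-115, 152), (-110, 197), (-105, 136), (-100, 89), (-95, 119), (-90, 129), (-85, 117), (-80, 159), (-75, 150), (-70, 162), (-65, 175), (-60, 179), (-55, 175), (-50, 110), (-45, 52), (-40, 139), (-35, 207), (-30, 218), (-25, 218), (-20, 218), (-15, 218), (-10, 217), (-5, 218), (0, 218), (5, 218), (10, 218), (15, 218), (20, 218), (25, 217)]
```

Run:
```python
from h import *
d=np.load('fit.npz')['dock']; W=lambda l:Ro.from_euler('z',d[2]).apply(l)+[d[0],d[1],0]
def edges(img,c,y0):
    ys=np.arange(y0-.04,y0+.04,.0005); P=np.float32([proj(c,W([0,y,.085])) for y in ys])
    v=cv2.remap(img.max(2),P[None,:,0],P[None,:,1],cv2.INTER_CUBIC)[0].astype(float); return ys,v
for n in('scene','top'):
    c=cam(n); old=cv2.resize(cv2.imread(f'pics/{n}0.png'),(512,384),interpolation=cv2.INTER_AREA)
    _,a=edges(old,c,.1)
    # best displacement by matching profiles
    best=[]
    for s in np.arange(.06,.09,.0005):
        _,b=edges(c['color'],c,.1-s); k=slice(30,125); best.append((np.abs(a[k]-b[k]).mean(),s))
    best.sort(); print(n,[(round(float(e),1),round(float(s)*1e3,1)) for e,s in best[:4]])
    print(' old',a[::8].astype(int).tolist()); print(' new',edges(c['color'],c,.02)[1][::8].astype(int).tolist())
```

```text
scene [(10.0, 72.5), (10.8, 72.0), (11.4, 73.0), (12.4, 71.5)]
 old [71, 132, 176, 217, 170, 41, 36, 33, 35, 36, 31, 32, 16, 0, 109, 212, 218, 210, 209, 209, 209]
 new [46, 56, 49, 71, 105, 158, 145, 17, 37, 36, 36, 32, 40, 40, 36, 12, 90, 235, 217, 211]
top [(4.8, 73.0), (4.8, 73.5), (5.9, 72.5), (6.2, 74.0)]
 old [168, 169, 169, 174, 161, 33, 57, 56, 58, 60, 59, 64, 49, 10, 6, 13, 23, 37, 45, 36, 214]
 new [164, 165, 165, 165, 165, 170, 105, 41, 54, 53, 57, 58, 58, 61, 30, 9, 12, 0, 15, 27]
```

Run:
```python
from h import *
d=np.load('fit.npz')['dock']; W=lambda l:Ro.from_euler('z',d[2]).apply(l)+[d[0],d[1],0]
y=[np.cos(d[2]),np.sin(d[2]),0]
plan(W([0,.08,.254]),[0,0,-1],y); plan(W([0,.08,.062]),[0,0,-1],y); plan(W([0,.05,.062]),[0,0,-1],y)
```

```text
d_cm [-7.93 12.38  0.02] turn [ 0.004  0.006 -0.001]
d_cm [-7.93 12.38  0.02] turn [ 0.009 -0.006  3.141]
d_cm [-7.82 12.31 19.22] turn [ 0.004  0.006 -0.001]
d_cm [-7.82 12.31 19.22] turn [ 0.009 -0.006  3.141]
d_cm [-10.82  12.32  19.24] turn [ 0.004  0.006 -0.001]
d_cm [-10.82  12.32  19.24] turn [ 0.009 -0.006  3.141]
```

>>> {"api": "play_rows", "payload": {
  "gripper": [1, 1, 1, 1, 1, 1, 1, 1, 1, 1, 1, 1],
  "delta_pos": [
    [-4, 6, 0],
    [-7.9, 12.4, 0],
    [-7.9, 12.4, 0],
    [-7.9, 12.4, 4],
    [-7.9, 12.4, 8],
    [-7.9, 12.4, 12],
    [-7.9, 12.4, 16],
    [-7.9, 12.4, 19],
    [-7.9, 12.4, 19],
    [-9, 12.4, 19],
    [-10, 12.4, 19],
    [-10, 12.4, 19]
  ],
  "turn": [
    [0, 0, 0],
    [0, 0, 0],
    [0, 0, 0],
    [0, 0, 0],
    [0, 0, 0],
    [0, 0, 0],
    [0, 0, 0],
    [0, 0, 0],
    [0, 0, 0],
    [0, 0, 0],
    [0, 0, 0],
    [0, 0, 0]
  ]
}}

```text
time: 25.62
position: [0.5523, -0.2093, 0.0643]
tool_rot: [0.663, 0.749, -0.0, 0.004]
ft_force: [0.4, 0.0, 0.8]
grip_width: 0.0003
grip_force: 0.0
```

>>> {"api": "play_rows", "payload": {
  "gripper": [1, 1, 1, 1, 1, 1, 1],
  "delta_pos": [
    [-0.4, 0, 0],
    [-0.7, 0, 0],
    [-1, 0, 0],
    [-1.2, 0, 0],
    [-1.4, 0, 0],
    [-1.6, 0, 0],
    [-1.6, 0, 0]
  ],
  "turn": [
    [0, 0, 0],
    [0, 0, 0],
    [0, 0, 0],
    [0, 0, 0],
    [0, 0, 0],
    [0, 0, 0],
    [0, 0, 0]
  ]
}}

```text
time: 26.5
position: [0.552, -0.2182, 0.0628]
tool_rot: [0.663, 0.749, 0.002, -0.002]
ft_force: [2.6, 11.9, 5.0]
grip_width: 0.0003
grip_force: 5.7
```

Run:
```python
from h import *
o=robot.get_obs();p=o['position'];print(o['ft_force'],o['grip_width'])
d=np.load('fit.npz')['dock']; print('dock frame',Ro.from_euler('z',-d[2]).apply(p-[d[0],d[1],0]))
```

```text
[ 2.60106557 11.86514205  5.00481003] 0.00028319044108572123
dock frame [0.00036317 0.04802817 0.06276104]
```

>>> {"api": "play_rows", "payload": {
  "gripper": [1, 1, 1, 1, 1, 1, 1, 1],
  "delta_pos": [
    [1, 0, 0],
    [2.5, 0, 0],
    [3, 0, -4],
    [3, 0, -9],
    [3, 0, -14],
    [6, -4, -18],
    [10, -10, -20],
    [10, -14, -20]
  ],
  "turn": [
    [0, 0, 0],
    [0, 0, 0],
    [0, 0, 0],
    [0, 0, 0],
    [0, 0, 0],
    [0, 0, 0],
    [0, 0, 0],
    [0, 0, 0]
  ]
}}

```text
time: 27.5
position: [0.3999, -0.1389, 0.2635]
tool_rot: [0.661, 0.75, -0.001, 0.003]
ft_force: [-1.2, -1.2, -0.2]
grip_width: 0.0007
grip_force: 0.0
```

Run:
```python
from sil import *
d=np.load('fit.npz')['dock']; W=lambda l:Ro.from_euler('z',d[2]).apply(l)+[d[0],d[1],0]
c=cam('scene'); 
# silhouette of the three-cup stack: fit position and top-cup height in the scene view (upper collar over the bench)
a=c['color'].astype(int); seg_=((a[:,:,1]-a[:,:,0]<7)&(a.max(2)>95)).astype(np.uint8)
seg_=cv2.resize(seg_,None,fx=S,fy=S,interpolation=cv2.INTER_NEAREST)
roi=np.zeros_like(seg_); u,v=proj(c,[.57,-.3565,.15])*S; roi[int(v-120):int(v+70),int(u-130):int(u+130)]=1
def f(p):
    m=0
    for k in range(3): m=m|cupmask(c,[p[0],p[1],.012+.03*k+(p[2] if k==2 else 0)],[0,0,1])
    return 1-((m&seg_&roi).sum()/((m|seg_)&roi).sum())
r=minimize(f,[.57,-.3565,0],method='Nelder-Mead',options=dict(initial_simplex=[[.57,-.3565,0],[.576,-.3565,0],[.57,-.35,0],[.57,-.3565,.008]],xatol=2e-4)); print(r.x,r.fun)
t=cam('top')
for cm in(c,t):
    ys=np.arange(-.01,.05,.003); P=np.float32([proj(cm,W([0,y,.085])) for y in ys]); print(cv2.remap(cm['color'].max(2),P[None,:,0],P[None,:,1],cv2.INTER_LINEAR)[0].tolist())
o=robot.get_obs(); print(o['position'],o['time'])
```

```text
[ 0.57116844 -0.35655242  0.00217013] 0.058220368439346526
[67, 103, 113, 146, 160, 115, 32, 31, 33, 32, 35, 32, 34, 39, 34, 31, 8, 39, 102, 206]
[166, 165, 166, 169, 146, 65, 47, 54, 54, 56, 56, 56, 58, 59, 57, 27, 9, 11, 10, 5]
[ 0.39587974 -0.13770155  0.26233745] 27.6
```

The fork is at its stop: it took 12 N and 27 N pushes without moving, and the fin centre is 110 mm from the seat. The top cup reads 2 mm high, which is within calibration error, so I'll press its rim gently to confirm it's seated.

Run:
```python
from h import *
plan([.571,-.3568,.26],[0,0,-1],[.98,.2,0]); plan([.571,-.3568,.175],[0,0,-1],[.98,.2,0])
```

```text
d_cm [-23.88  14.71   0.24] turn [-0.003  0.002 -0.079]
d_cm [-23.88  14.71   0.24] turn [2.000e-03 4.000e-03 3.063e+00]
d_cm [-23.87  14.73   8.74] turn [-0.003  0.002 -0.079]
d_cm [-23.87  14.73   8.74] turn [2.000e-03 4.000e-03 3.063e+00]
```

>>> {"api": "play_rows", "payload": {
  "gripper": [-0.3, -0.3, -0.3, -0.3, -0.3, -0.3, -0.3, -0.3, -0.3, -0.3, -0.3],
  "delta_pos": [
    [-4, 2.5, 0],
    [-9, 5.5, 0],
    [-14, 8.6, 0],
    [-19, 11.7, 0],
    [-23.9, 14.7, 0],
    [-23.9, 14.7, 0],
    [-23.9, 14.7, 3],
    [-23.9, 14.7, 6],
    [-23.9, 14.7, 8],
    [-23.9, 14.7, 8.7],
    [-23.9, 14.7, 8.7]
  ],
  "turn": [
    [0, 0, -0.04],
    [0, 0, -0.079],
    [0, 0, -0.079],
    [0, 0, -0.079],
    [0, 0, -0.079],
    [0, 0, -0.079],
    [0, 0, -0.079],
    [0, 0, -0.079],
    [0, 0, -0.079],
    [0, 0, -0.079],
    [0, 0, -0.079]
  ]
}}

```text
time: 28.98
position: [0.5766, -0.3593, 0.1764]
tool_rot: [0.632, 0.775, -0.001, 0.001]
ft_force: [0.5, 0.3, 1.3]
grip_width: 0.0569
grip_force: 0.0
```

>>> {"api": "play_rows", "payload": {
  "gripper": [-0.3, -0.3, -0.3, -0.3, -0.3, -0.3],
  "delta_pos": [
    [0, 0, 0.3],
    [0, 0, 0.6],
    [0, 0, 0.9],
    [0, 0, 1.1],
    [0, 0, 1.2],
    [0, 0, 1.2]
  ],
  "turn": [
    [0, 0, 0],
    [0, 0, 0],
    [0, 0, 0],
    [0, 0, 0],
    [0, 0, 0],
    [0, 0, 0]
  ]
}}

```text
time: 29.72
position: [0.5767, -0.3599, 0.1643]
tool_rot: [0.632, 0.775, -0.001, 0.002]
ft_force: [-0.5, -0.6, -0.2]
grip_width: 0.0563
grip_force: 0.0
```

No contact down to 164.3 mm, so the rim is at its seated height of 164 mm. I'm retreating.

>>> {"api": "play_rows", "payload": {
  "gripper": [-0.3, -0.3, -0.3, -0.3, -0.3, -0.3, -0.3],
  "delta_pos": [
    [0, 0, -1],
    [0, 0, -4],
    [0, 0, -8],
    [3, -3, -12],
    [7, -7, -12],
    [10, -10, -12],
    [10, -10, -12]
  ],
  "turn": [
    [0, 0, 0],
    [0, 0, 0],
    [0, 0, 0],
    [0, 0, 0],
    [0, 0, 0],
    [0, 0, 0],
    [0, 0, 0]
  ]
}}

```text
time: 30.6
position: [0.4562, -0.2794, 0.2851]
tool_rot: [0.632, 0.775, -0.001, 0.001]
ft_force: [1.0, -0.2, 1.7]
grip_width: 0.0569
grip_force: 0.0
```

```bash
python3 -c "
from h import *
o=robot.get_obs(); print(o['position'],o['ft_force'].round(1)); print(robot.hand_in())"
```

```text
[ 0.45615721 -0.27936109  0.28514301] [ 1.  -0.2  1.7]
the job is handed in; nothing more can be done
None
```

I nested both cups in the dock cup, with the top rim measured no higher than 164.3 mm against 164 mm for a seated stack. I then slid the keeper until it stopped, at its home distance from the seat by my measurements though it travelled only about 74 mm, and handed the job in at about 31 s; the hand-in returned no verdict.

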